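# Seat and clamp a glockenspiel bar in the tuning jig

### The arm

A 6-joint arm with a two-finger parallel gripper is mounted at the origin on the work surface. World frame = base frame: x ahead of the robot, y to its left, z up, the work surface at z = 0. Lengths are in m, angles in rad, forces in N, time in s.
With the tool pointing down it reaches from about 0.35 to 0.775 m from the base axis. Payload 5.5 kg.
Tool frame: the origin (TCP) lies on the centre line of the jaws, within the pads' length; the fingertips stand 8 mm ahead of it and the grasp point (between the pads) lies 11 mm behind it; z points along the fingers, y is the direction in which the jaws open and shut (so a half turn about z gives the same grasp; the last joint's range is limited). The gripper opens to 85 mm and grips with 20 to 120 N. Pads are 22 mm wide; open, the fingers measure 114 mm over their backs; the gripper's body (76 mm by 85 mm) begins 54 mm behind the grasp point. The pads swing forward as they close: fully open they stand 13 mm farther back than shut.
Start: joints at [1.178, 0.313, 0.046, 1.304, 0, 1.431], TCP at [0.144, 0.557, 0.239] pointing down, gripper open.
Joint ranges: [-2.76, 2.76], [-0.86, 1.69], [-1.03, 1.26], [-2.2, 2.34], [-1.47, 1.5], [-3.14, 3.14]. Speed limits (rad/s): [2.57, 2.57, 3.14, 3.14, 3.14, 3.14].

### API

Orientations are given as a unit quaternion [w, x, y, z].
In Python, from workcell import env gives the robot as it stands. The module is installed in compiled form; this text tells all that it offers.
- The arm moves only by the tool play_rows, never from a script. Its argument "steps" is a list of rows, each an object with "claw": the closure in counts, from 0 (fully open) to 255 (shut); "dp": the shift along the tool's x, y, z in m, a list of three; "angular": the turn, a rotation vector about the tool's x, y, z in degrees, a list of three. In form: [{"claw": claw, "dp": [dx, dy, dz], "angular": [wx, wy, wz]}, ...]. A call has exactly 8 rows; each row shifts and turns the commanded pose from where the row before left it, along the tool's axes as they then stand; what a row does not reach is not made up. A row lasts 1/12 s, in which the tool goes at most 41.7 mm and 7.16 degrees, less where a joint would pass 70% of its speed; a pose out of reach is approached as far as the arm can. A call is refused whole if a number of a shift passes 0.0417 or a number of a turn 7.16, either way. A call with a gripper value outside its range is refused whole. The fingers move at their own pace and stop on an object; "force" is the grip in N (left out, the last holds). Time passes only in rows, so rows that do not move let the fingers close, or fill a call up. It gives the time, the measured TCP pose, the force and the opening at its end, in the units of the state.
- env.get_state(): the state, without advancing time (a new reading comes with each control period).
- env.read_camera(name): name is "scene" or "top"; returns (picture, depth): 400x640x3 uint8, red, green, blue; 400x640 float32, m along the optical axis (not along the pixel's ray), 0 where there is no reading.
- env.calibration(name): a dict with "fx", "fy", "cx", "cy" (pixels), "world_from_camera" (4x4, takes a point from camera to world coordinates). Camera axes: x right, y down, z forward; pixel columns grow to the right and rows downward; lengths in m; the calibration is good to about 2 mm. A picture is of the moment at which its call begins. calibration takes no time and is no camera call.
- env.hand_in(): hands the job in, once; it reports no verdict.
The state is a dict: "clock": time; "joint_pos": joint angles; "qvel": joint speeds; "tau": joint torques, N m; "tcp_pos": TCP position; "orientation": TCP orientation; "wrist_force": force on the tool from outside, world axes, zero at the start; "ft_torque": the same for the moment, N m; "finger_gap": finger opening in m.
Only numpy, scipy, OpenCV 4.12 (cv2) and the standard library are available. Lean on these libraries where they do the work, as an engineer would, in place of code of your own. Each camera call takes 0.05 s, during which the arm holds its last target. There are 200 camera calls.

### The job

Push the orange tone bar along the jig's channel until its end rests against the blue stop, gently. Then turn the black wing knob clockwise, letting your grip go down with it, until the red foot holds the bar snugly (about 0.4 N m at the knob, never cranked hard), without heaving up or leaning on the rubber-mounted jig plate. Let go and leave the other things on the bench alone.

Things in the scene. Friction and masses are not known exactly. Their poses are not given: they have to be found in the camera images.
- jig_base: dark steel slab 150 x 180 x 12 mm fixed to the bench; origin under its centre at bench level, on the screw's axis. The bar is pushed along its +y. In its frame: aluminium plate (same outline) 20 to 30 mm above the bench; grey portal over the channel, 110 mm along x, 34 mm along y, top at 102 mm; two white guide strips 8 mm high, y -60 to +60 mm, make a 33 mm channel
- plate (a joint): vertical travel of the aluminium plate with all the jig on its rubber buffers, m, up positive, about 0 at rest; about 3.5 N per mm. Harmless up to 3 mm (10 N) either way
- stop: blue block 50 x 14 x 18 mm on the plate at the +y end of the channel; origin on its face towards the bar, at plate level, same axes as jig_base, 70 mm from the screw's axis; it gives slightly, 12 N per mm, and springs back
- stop_face (a point): point on the stop's face that the bar has to meet, 6 mm above the plate; axes as jig_base
- bar: orange aluminium tone bar 30 x 170 x 12 mm, about 0.165 kg, lying loose in the channel on the plate (underside 30 mm above the bench); origin at the centre of its underside, y along its length. It starts 25 to 55 mm short of the stop, the rear end hanging out past the plate's -y edge
- bar_front (a point): middle of the bar's front (+y) end face, 6 mm above its underside; the end that goes to the stop
- bar_rear (a point): middle of the bar's rear (-y) end face, 6 mm above its underside; the end to push at (when home it lies 100 mm from the screw's axis, 10 mm outside the plate)
- knob (a joint): angle of the black wing knob, rad, grows as it is turned clockwise seen from above (range 0 to 7.2, starts at 0 to 0.8). Each radian clockwise lowers knob, stem and foot by 3.82 mm (24 mm a turn); it stays where it is left
- knob_grip (a point): middle of the black wing, on the screw's axis, 158 mm above the bench at knob angle 0. The wing is 42 mm long along this point's x, 14 mm thick along y, 30 mm high (15 mm above and below); the portal stays at least 12 mm below it. Turning it freely takes about 0.24 N m; once the foot touches the bar the torque rises by about 0.18 N m per radian
- spare_bar: second, shorter orange bar 30 x 150 x 12 mm lying on the bench beside the jig on its +x side; not needed, leave it
- mallet: small mallet, wooden stick 200 mm with a red ball head, lying on the bench; leave it
- cup: red plastic cup 90 mm wide, 115 mm high; leave it
- mug: white mug 80 mm wide, 95 mm high; leave it
- mouse: round black mouse, 64 mm across; leave it
- motor: cyan motor block 50 mm wide; leave it
- stem: threaded steel stem below the wing, carrying the square red foot (24 x 24 x 10 mm, does not turn, sprung at 12 N per mm); origin on the axis, 15 mm under knob_grip. The foot's underside is 103 mm below knob_grip, but its setting differs by 5 mm either way: feel where it meets the bar. Snug is 20 to 60 N on the bar (0.32 to 0.47 N m while turning); over 80 N is too hard
Not all that is in view belongs to the job. Leave any pink look-alike of the jig_base alone.

How it is judged:
On the way, in this order (a step that is already met when the one before it is completed fails the run):
1. the bar's front end is against the stop (within 3 mm) before the foot presses on it (y of bar_front in the frame of stop_face above -0.003 m and contact force between stem and bar below 1 N), for 0.2 s.
2. the foot presses the bar with more than 20 N (contact force between stem and bar above 20 N), for 0.2 s.
At the end, for the whole second after the job is handed in: the bar's front end is within 3 mm of the stop, at rest in the channel, and the foot presses on it with 20 to 60 N (y of bar_front in the frame of stop_face above -0.003 m and horizontal distance between bar_front and stop_face below 0.005 m and contact force between stem and bar between 20 and 60 N and linear speed of bar below 0.01 m/s); the robot touches nothing.
It fails at once if the clamp is cranked too hard: the foot presses the bar with more than 80 N (contact force between stem and bar above 80 N).
It fails at once if the bar is rammed into the stop with more than 40 N (contact force between bar and stop above 40 N).
It fails at once if the jig plate is pulled up or pushed down by more than 3 mm (10 N) (value of joint plate above 0.003 m or value of joint plate below -0.003 m).
It fails at once if another thing on the bench is moved by more than 30 mm (distance of any of spare_bar, mallet, cup, mug, mouse, motor from where it was at the start of the episode above 0.03 m).
It also fails if it takes over 72 s, if anything falls off the work surface, if the arm or the gripper's body presses on something with over 40 N, if the wrist force passes 120 N, or if a joint passes its speed limit or range.

## Working session

There is one attempt and no reset: what is moved stays moved. The work goes in short steps, Python scripts to look and compute and a tool call to move; the robot and the scene stay as the last step left them, time stands still between calls to the robot, and variables do not carry over. Pictures are saved under pics/ and viewed, about 8 in all and at most 12, crops included, and the job is handed in when it is done.

Besides the shell and the picture viewer there is one more tool, called after ">>>" as name([rows], argument=value, ...), one row to a line, values as JSON. play_rows: Moves the arm, as the interface text tells. Its arguments: {"type":"object","properties":{"steps":{"type":"array","items":{"type":"object","properties":{"claw":{"type":"number"},"dp":{"type":"array","items":{"type":"number"}},"angular":{"type":"array","items":{"type":"number"}}}}},"force":{"type":"number"}},"required":["steps"]}

```bash
mkdir -p pics; python3 - <<'E'
from workcell import env
import numpy as np, cv2
s=env.get_state(); print(s)
for n in("scene","top"):
    p,d=env.read_camera(n); cv2.imwrite(f"pics/{n}0.png",p[:,:,::-1]); np.save(f"pics/{n}0.npy",d); np.save(f"pics/{n}0rgb.npy",p)
    print(n,env.calibration(n))
E
```

```text
{'clock': 0.0, 'joint_pos': array([1.17833730e+00, 3.13998304e-01, 4.49648566e-02, 1.30362120e+00,
       5.96635724e-06, 1.43119943e+00]), 'qvel': array([ 9.25706006e-04,  1.05631320e-03,  4.84022973e-06,  6.73029751e-04,
       -4.90949723e-04, -7.27848997e-04]), 'tau': array([ 1.04506185e-05, -4.80634689e+01,  2.98526841e+01,  1.97438576e-02,
       -2.62000885e-04, -7.25434006e-06]), 'tcp_pos': array([0.14365931, 0.55623573, 0.2384043 ]), 'orientation': array([-2.47156166e-04,  1.26094453e-01,  9.92017805e-01, -8.95692793e-04]), 'wrist_force': array([-0.79136115, -0.14855194,  1.43186869]), 'ft_torque': array([ 0.01000873, -0.00960961, -0.00327143]), 'finger_gap': 0.08537423396317077}
scene {'fx': 409.6749481121787, 'fy': 409.6749481121787, 'cx': 317.3163044144362, 'cy': 201.403672967873, 'world_from_camera': array([[ 0.03241943,  0.59345473, -0.80421419,  1.30152661],
       [ 0.9994645 , -0.01567649,  0.02872217, -0.03908862],
       [ 0.00443805, -0.80471469, -0.59364516,  0.70869646],
       [ 0.        ,  0.        ,  0.        ,  1.        ]])}
top {'fx': 509.843756933833, 'fy': 509.843756933833, 'cx': 311.46546123551934, 'cy': 198.3201054684092, 'world_from_camera': array([[-0.02207729, -0.99540662,  0.09315711,  0.31322916],
       [-0.99974344,  0.02150895, -0.00710068,  0.0127467 ],
       [ 0.00506435, -0.09328997, -0.9956261 ,  1.71503107],
       [ 0.        ,  0.        ,  0.        ,  1.        ]])}
```

View pics/scene0.png

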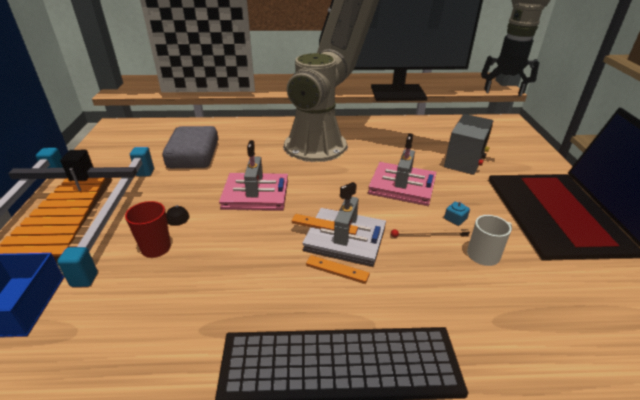

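View pics/top0.png

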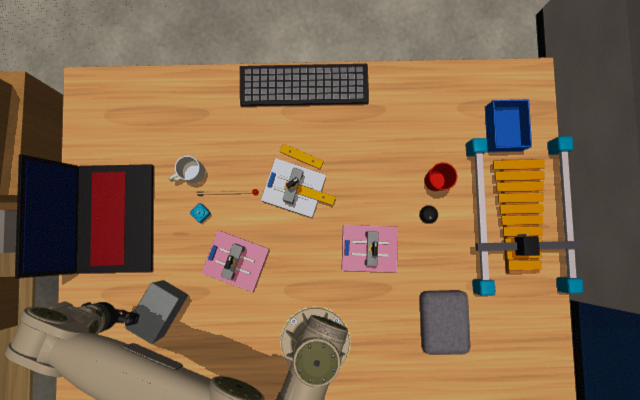

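The top view shows the white/aluminium jig at about (293,187), with the bar poking out at (317,197) and the stop at (271,181). Possible mix-ups:
- **Jigs:** pink jigs at (235,261) and (370,249).
- **Bars:** the spare bar at (301,156) and the xylophone bars at (518,210).

I choose the white jig.

```bash
cat > h.py <<'E'
from workcell import env
import numpy as np, cv2
def cloud(n,d):
    c=env.calibration(n); v,u=np.mgrid[:400,:640]
    P=np.stack([(u-c['cx'])/c['fx']*d,(v-c['cy'])/c['fy']*d,d],-1)
    T=c['world_from_camera']; return P@T[:3,:3].T+T[:3,3]
def rect(m,P):
    q=P[m][:,:2].astype(np.float32)*1000
    r=cv2.minAreaRect(q); return len(q),np.round(r[0],1),np.round(r[1],1),round(r[2],1),np.round(np.median(P[m],0)*1000,1)
E
python3 - <<'E'
from h import *
for n,(u0,u1,v0,v1) in (("top",(250,345,140,225)),("scene",(285,395,170,285))):
    d=np.load(f"pics/{n}0.npy"); p=np.load(f"pics/{n}0rgb.npy"); P=cloud(n,d)
    box=np.zeros((400,640),bool); box[v0:v1,u0:u1]=1
    h=cv2.cvtColor(p,cv2.COLOR_RGB2HSV); z=P[...,2]
    og=(h[...,0]>10)&(h[...,0]<25)&(h[...,1]>200)&(h[...,2]>170)
    bl=(h[...,0]>100)&(h[...,0]<125)&(h[...,1]>120)
    dk=(h[...,2]<70)
    print(n)
    print(" plate z.022-.04 grey",rect(box&(z>.022)&(z<.041)&(h[...,1]<60),P))
    for nm,m in(("bar",og&(z>.034)&(z<.055)),("spare",og&(z<.025)),("stop",bl&(z>.025)),("wing",dk&(z>.12)),("wingtop",(z>.15)),("portal",(z>.09)&(z<.115))):
        m=m&box
        if m.sum()>3: print("",nm,rect(m,P))
    c=p[v0:v1,u0:u1]; c=cv2.resize(c,None,fx=6,fy=6,interpolation=cv2.INTER_CUBIC) 
    cv2.imwrite(f"pics/{n}c.png",c[:,:,::-1])
a=cv2.imread("pics/topc.png");b=cv2.imread("pics/scenec.png")
b=cv2.resize(b,None,fx=.6,fy=.6);a=cv2.resize(a,None,fx=.65,fy=.65)
H=max(a.shape[0],b.shape[0]);o=np.zeros((H,a.shape[1]+b.shape[1],3),np.uint8);o[:a.shape[0],:a.shape[1]]=a;o[:b.shape[0],a.shape[1]:]=b
cv2.imwrite("pics/crop.png",o);print(o.shape)
E
```

```text
top
 plate z.022-.04 grey (1649, array([509. ,  61.3]), array([180.3, 150. ]), 70.3, array([510.9,  70.1,  29.8]))
 bar (264, array([489.2,   7. ]), array([165.6,  29.1]), 71.0, array([480.5, -19.3,  41. ]))
 spare (347, array([618.9,  33.4]), array([149. ,  29.5]), 65.0, array([617.6,  32.9,  11.3]))
 stop (52, array([534.8, 132.6]), array([11.8, 46. ]), 71.2, array([534.6, 132.7,  47.7]))
 wing (57, array([507.5,  60.5]), array([14. , 39.9]), 33.8, array([506. ,  63.2, 167.6]))
 wingtop (103, array([416.2,  47.3]), array([213.8,  39.3]), 8.1, array([503.4,  53.7, 170.1]))
 portal (292, array([508.8,  60.7]), array([ 33.9, 110. ]), 70.4, array([498.2,  60.6, 101.1]))
scene
 plate z.022-.04 grey (2071, array([399.7, 101.3]), array([180.1, 394. ]), 70.2, array([542.8,  76.5,  31.2]))
 bar (231, array([494.1,   6.3]), array([163.4,  26.8]), 71.6, array([488.2, -15.3,  43. ]))
 spare (400, array([622.6,  31.9]), array([144. ,  26.8]), 66.0, array([624.1,  33.4,  12.9]))
 stop (45, array([538.9, 133.4]), array([ 9.2, 44.4]), 69.4, array([541.3, 131.7,  49.3]))
 wing (195, array([900. ,   3.9]), array([ 32.3, 807. ]), 81.6, array([518. ,  60.4, 157.6]))
 wingtop (231, array([898.3,   2.9]), array([ 37.1, 809.9]), 81.4, array([521.1,  53.8, 169.3]))
 portal (404, array([513.2,  60.8]), array([ 34. , 110.4]), 70.6, array([529.1,  56.7, 102.7]))
(414, 766, 3)
```

View pics/crop.png

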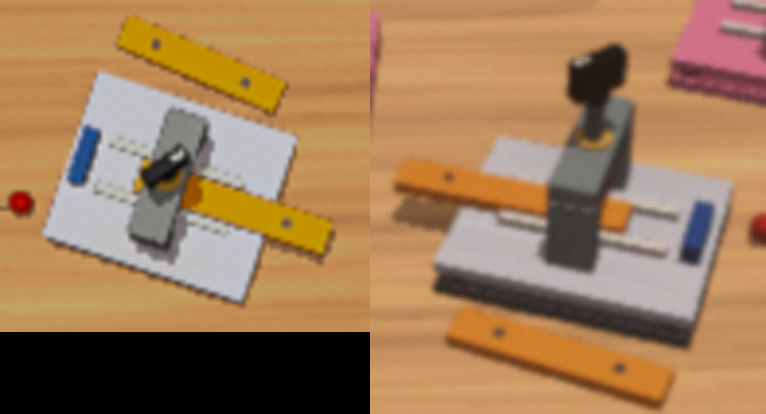

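The crop confirms the choice: white plate, orange bar short of the blue stop, black wing, and one spare bar beside it. The sizes match too (plate 180x150 mm, portal 110x34 mm). From the measurements:
- **Screw axis:** about (0.511, 0.061), with jig +y pointing at 70.4°.
- **Bar rear:** about 140 mm behind the axis, so roughly 40 mm still to travel.
- **Wing:** lies along 124°, so the knob is at about 0.64 rad.

Next I go high to a point behind the bar.

>>> play_rows([
  {"claw": 255,"dp": [-0.0193,-0.0232,0],"angular": [0,0,0]},
  {"claw": 255,"dp": [-0.0193,-0.0232,0],"angular": [0,0,0]},
  {"claw": 255,"dp": [-0.0193,-0.0232,0],"angular": [0,0,0]},
  {"claw": 255,"dp": [-0.0193,-0.0232,0],"angular": [0,0,0]},
  {"claw": 255,"dp": [-0.0193,-0.0232,0],"angular": [0,0,0]},
  {"claw": 255,"dp": [-0.0193,-0.0232,0],"angular": [0,0,0]},
  {"claw": 255,"dp": [-0.0193,-0.0232,0],"angular": [0,0,0]},
  {"claw": 255,"dp": [-0.0193,-0.0232,0],"angular": [0,0,0]},
], force=30)

```text
clock: 0.77
tcp_pos: [0.247, 0.3369, 0.239]
orientation: [-0.0, 0.126, 0.992, -0.0]
wrist_force: [1.6, -0.3, 0.4]
finger_gap: 0.0001
```

>>> play_rows([
  {"claw": 255,"dp": [-0.0193,-0.0232,0],"angular": [0,0,0]},
  {"claw": 255,"dp": [-0.0193,-0.0232,0],"angular": [0,0,0]},
  {"claw": 255,"dp": [-0.0193,-0.0232,0],"angular": [0,0,0]},
  {"claw": 255,"dp": [-0.0193,-0.0232,0],"angular": [0,0,0]},
  {"claw": 255,"dp": [-0.0193,-0.0232,0],"angular": [0,0,0]},
  {"claw": 255,"dp": [-0.0193,-0.0232,0],"angular": [0,0,0]},
  {"claw": 255,"dp": [-0.0193,-0.0232,0],"angular": [0,0,0]},
  {"claw": 255,"dp": [-0.0193,-0.0232,0],"angular": [0,0,0]},
])

```text
clock: 1.43
tcp_pos: [0.35, 0.1187, 0.2391]
orientation: [-0.0, 0.126, 0.992, 0.0]
wrist_force: [-0.1, 0.4, 0.4]
finger_gap: -0.0
```

>>> play_rows([
  {"claw": 255,"dp": [-0.0193,-0.0232,0],"angular": [0,0,0]},
  {"claw": 255,"dp": [-0.0193,-0.0232,0],"angular": [0,0,0]},
  {"claw": 255,"dp": [-0.0193,-0.0232,0],"angular": [0,0,0]},
  {"claw": 255,"dp": [-0.0193,-0.0232,0],"angular": [0,0,0]},
  {"claw": 255,"dp": [-0.0193,-0.0232,0],"angular": [0,0,0]},
  {"claw": 255,"dp": [-0.0193,-0.0232,0],"angular": [0,0,0]},
  {"claw": 255,"dp": [-0.0193,-0.0232,0],"angular": [0,0,0]},
  {"claw": 255,"dp": [-0.0193,-0.0232,0],"angular": [0,0,0]},
])

```text
clock: 2.1
tcp_pos: [0.4532, -0.0997, 0.2389]
orientation: [-0.0, 0.126, 0.992, 0.0]
wrist_force: [0.6, 0.8, 0.6]
finger_gap: 0.0002
```

>>> play_rows([
  {"claw": 255,"dp": [0,0,0],"angular": [0,0,-5.3]},
  {"claw": 255,"dp": [0,0,0],"angular": [0,0,-5.3]},
  {"claw": 255,"dp": [0,0,0],"angular": [0,0,-5.3]},
  {"claw": 255,"dp": [0,0,0],"angular": [0,0,-5.3]},
  {"claw": 255,"dp": [0,0,0],"angular": [0,0,-5.3]},
  {"claw": 255,"dp": [0,0,0],"angular": [0,0,-5.3]},
  {"claw": 255,"dp": [0,0,0],"angular": [0,0,-5.3]},
  {"claw": 255,"dp": [0,0,0],"angular": [0,0,-5.3]},
])

```text
clock: 2.77
tcp_pos: [0.4527, -0.0981, 0.2389]
orientation: [-0.0, -0.243, 0.97, 0.0]
wrist_force: [1.2, -0.3, 0.0]
finger_gap: 0.0004
```

>>> play_rows([
  {"claw": 255,"dp": [0,0,0],"angular": [0,0,-5.3]},
  {"claw": 255,"dp": [0,0,0],"angular": [0,0,-5.3]},
  {"claw": 255,"dp": [0,0,0],"angular": [0,0,-5.3]},
  {"claw": 255,"dp": [0,0,0],"angular": [0,0,-5.3]},
  {"claw": 255,"dp": [0,0,0],"angular": [0,0,-5.3]},
  {"claw": 255,"dp": [0,0,0],"angular": [0,0,-5.3]},
  {"claw": 255,"dp": [0,0,0],"angular": [0,0,-5.3]},
  {"claw": 255,"dp": [0,0,0],"angular": [0,0,-5.3]},
])

```text
clock: 3.43
tcp_pos: [0.4527, -0.0981, 0.2389]
orientation: [-0.0, -0.578, 0.816, 0.0]
wrist_force: [-0.3, -0.6, 0.7]
finger_gap: -0.0003
```

```bash
cat >> h.py <<'E'
A=np.array([.511,.061]);Y=np.array([.335,.942]);X=np.array([.942,-.335])
def st():
    from scipy.spatial.transform import Rotation as R
    s=env.get_state(); q=s['orientation']; M=R.from_quat(q[[1,2,3,0]]).as_matrix()
    r=s['tcp_pos'][:2]-A; w=s['wrist_force']
    print("t%.2f tcp"%s['clock'],s['tcp_pos'].round(4),"jig xy mm",(r@X*1e3).round(1),(r@Y*1e3).round(1),"yaw %.1f"%np.degrees(np.arctan2(M[1,0],M[0,0])),"tilt",M[:,2].round(3),"q6 %.1f"%np.degrees(s['joint_pos'][5]),"gap %.4f"%s['finger_gap'])
    print(" F",w.round(2),"Fjig x,y %.2f %.2f"%(w[:2]@X,w[:2]@Y),"T",s['ft_torque'].round(3)); return s,M
E
python3 -c "
from h import *
st()"
```

```text
t3.43 tcp [ 0.4527 -0.0981  0.2389] jig xy mm -1.6 -169.4 yaw -109.4 tilt [-0.001  0.    -1.   ] q6 -92.7 gap -0.0003
 F [-0.28 -0.59  0.67] Fjig x,y -0.06 -0.65 T [-0.011  0.018 -0.027]
```

>>> play_rows([
  {"claw": 255,"dp": [0,0.0016,0.03],"angular": [0,0,0]},
  {"claw": 255,"dp": [0,0,0.03],"angular": [0,0,0]},
  {"claw": 255,"dp": [0,0,0.03],"angular": [0,0,0]},
  {"claw": 255,"dp": [0,0,0.03],"angular": [0,0,0]},
  {"claw": 255,"dp": [0,0,0.03],"angular": [0,0,0]},
  {"claw": 255,"dp": [0,0,0.03],"angular": [0,0,0]},
  {"claw": 255,"dp": [0,0,0.02],"angular": [0,0,0]},
  {"claw": 255,"dp": [0,0,0],"angular": [0,0,0]},
])

```text
clock: 4.1
tcp_pos: [0.4478, -0.0962, 0.0352]
orientation: [-0.002, -0.576, 0.818, 0.004]
wrist_force: [-0.9, -0.0, 0.1]
finger_gap: 0.0003
```

```bash
python3 - <<'E'
from h import *
st()
p,d=env.read_camera("scene"); c=cv2.resize(p[160:290,270:410],None,fx=5,fy=4.5,interpolation=cv2.INTER_CUBIC)
cv2.imwrite("pics/push1.png",c[:,:,::-1])
E
```

```text
t4.10 tcp [ 0.4478 -0.0962  0.0352] jig xy mm -6.9 -169.2 yaw -109.7 tilt [-0.008  0.003 -1.   ] q6 -92.5 gap 0.0003
 F [-0.9  -0.04  0.08] Fjig x,y -0.84 -0.34 T [0.008 0.014 0.01 ]
```

View pics/push1.png

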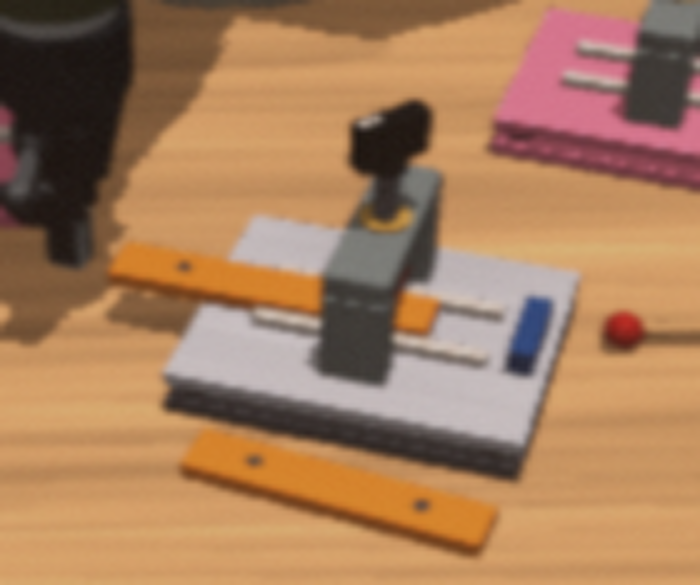

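The fingertip (80,245) is behind the bar's rear end (115,265), a little off to jig −x. I centre it and push slowly.

>>> play_rows([
  {"claw": 255,"dp": [0,-0.003,0],"angular": [0,0,0]},
  {"claw": 255,"dp": [0,-0.003,0],"angular": [0,0,0]},
  {"claw": 255,"dp": [-0.006,0,0],"angular": [0,0,0]},
  {"claw": 255,"dp": [-0.006,0,0],"angular": [0,0,0]},
  {"claw": 255,"dp": [-0.004,0,0],"angular": [0,0,0]},
  {"claw": 255,"dp": [-0.004,0,0],"angular": [0,0,0]},
  {"claw": 255,"dp": [-0.004,0,0],"angular": [0,0,0]},
  {"claw": 255,"dp": [-0.004,0,0],"angular": [0,0,0]},
])

```text
clock: 4.82
tcp_pos: [0.4669, -0.073, 0.0395]
orientation: [-0.0, -0.576, 0.818, -0.0]
wrist_force: [-0.9, -1.4, 2.1]
finger_gap: -0.0001
```

>>> play_rows([
  {"claw": 255,"dp": [-0.003,0,0],"angular": [0,0,0]},
  {"claw": 255,"dp": [-0.003,0,0],"angular": [0,0,0]},
  {"claw": 255,"dp": [-0.003,0,0],"angular": [0,0,0]},
  {"claw": 255,"dp": [-0.003,0,0],"angular": [0,0,0]},
  {"claw": 255,"dp": [-0.003,0,0],"angular": [0,0,0]},
  {"claw": 255,"dp": [-0.002,0,0],"angular": [0,0,0]},
  {"claw": 255,"dp": [0,0,0],"angular": [0,0,0]},
  {"claw": 255,"dp": [0,0,0],"angular": [0,0,0]},
])

```text
clock: 5.48
tcp_pos: [0.4723, -0.0569, 0.0392]
orientation: [0.0, -0.576, 0.817, 0.0]
wrist_force: [0.6, -0.2, -0.2]
finger_gap: -0.0001
```

```bash
python3 - <<'E'
from h import *
st()
for n in("scene","top"):
    p,d=env.read_camera(n); P=cloud(n,d); z=P[...,2]; h=cv2.cvtColor(p,cv2.COLOR_RGB2HSV)
    og=(h[...,0]>10)&(h[...,0]<25)&(h[...,1]>200)&(z>.034)&(z<.055); r=P[...,:2]-A
    m=og&(abs(r@X)<.03)&(abs(r@Y)<.2); a=(r[m]@Y)*1e3; b=(r[m]@X)*1e3
    print(n,"bar y",np.percentile(a,[.5,99.5]).round(1),"x",np.percentile(b,[2,98]).round(1))
E
```

```text
t5.48 tcp [ 0.4723 -0.0569  0.0392] jig xy mm 3.1 -124.0 yaw -109.7 tilt [-0.     0.001 -1.   ] q6 -86.9 gap -0.0001
 F [ 0.57 -0.24 -0.24] Fjig x,y 0.62 -0.04 T [-0.032 -0.043 -0.014]
scene bar y [-109.8   51.8] x [-9.5 14.6]
top bar y [-69.8  52.9] x [-14.6  10.3]
```

>>> play_rows([
  {"claw": 255,"dp": [-0.002,0,0],"angular": [0,0,0]},
  {"claw": 255,"dp": [-0.002,0,0],"angular": [0,0,0]},
  {"claw": 255,"dp": [-0.002,0,0],"angular": [0,0,0]},
  {"claw": 255,"dp": [-0.002,0,0],"angular": [0,0,0]},
  {"claw": 255,"dp": [-0.0015,0,0],"angular": [0,0,0]},
  {"claw": 255,"dp": [-0.001,0,0],"angular": [0,0,0]},
  {"claw": 255,"dp": [0,0,0],"angular": [0,0,0]},
  {"claw": 255,"dp": [0,0,0],"angular": [0,0,0]},
])

```text
clock: 6.25
tcp_pos: [0.476, -0.0472, 0.0393]
orientation: [0.0, -0.576, 0.817, 0.0]
wrist_force: [-0.6, 0.4, -0.4]
finger_gap: -0.0
```

>>> play_rows([
  {"claw": 255,"dp": [-0.0005,0,0],"angular": [0,0,0]},
  {"claw": 255,"dp": [-0.0005,0,0],"angular": [0,0,0]},
  {"claw": 255,"dp": [-0.0005,0,0],"angular": [0,0,0]},
  {"claw": 255,"dp": [0,0,0],"angular": [0,0,0]},
  {"claw": 255,"dp": [0,0,0],"angular": [0,0,0]},
  {"claw": 255,"dp": [0,0,0],"angular": [0,0,0]},
  {"claw": 255,"dp": [0,0,0],"angular": [0,0,0]},
  {"claw": 255,"dp": [0,0,0],"angular": [0,0,0]},
])

```text
clock: 6.92
tcp_pos: [0.4764, -0.046, 0.0393]
orientation: [0.0, -0.576, 0.818, -0.0]
wrist_force: [0.4, -0.7, -0.9]
finger_gap: -0.0001
```

```bash
python3 -c "
from h import *
st()"
```

```text
t6.92 tcp [ 0.4764 -0.046   0.0393] jig xy mm 3.3 -112.4 yaw -109.7 tilt [ 0.  0. -1.] q6 -85.5 gap -0.0001
 F [ 0.42 -0.72 -0.85] Fjig x,y 0.64 -0.53 T [-0.217  0.017 -0.047]
```

>>> play_rows([
  {"claw": 255,"dp": [-0.0004,0,0],"angular": [0,0,0]},
  {"claw": 255,"dp": [-0.0004,0,0],"angular": [0,0,0]},
  {"claw": 255,"dp": [-0.0004,0,0],"angular": [0,0,0]},
  {"claw": 255,"dp": [0,0,0],"angular": [0,0,0]},
  {"claw": 255,"dp": [0,0,0],"angular": [0,0,0]},
  {"claw": 255,"dp": [0,0,0],"angular": [0,0,0]},
  {"claw": 255,"dp": [0,0,0],"angular": [0,0,0]},
  {"claw": 255,"dp": [0,0,0],"angular": [0,0,0]},
])

```text
clock: 7.58
tcp_pos: [0.4768, -0.0448, 0.0393]
orientation: [0.0, -0.576, 0.818, 0.0]
wrist_force: [0.6, -0.4, -0.2]
finger_gap: -0.0001
```

```bash
python3 -c "
from h import *
st()"
```

```text
t7.58 tcp [ 0.4768 -0.0448  0.0393] jig xy mm 3.2 -111.1 yaw -109.7 tilt [ 0.  0. -1.] q6 -85.3 gap -0.0001
 F [ 0.62 -0.38 -0.24] Fjig x,y 0.71 -0.15 T [-0.074  0.052  0.012]
```

>>> play_rows([
  {"claw": 255,"dp": [-0.0004,0,0],"angular": [0,0,0]},
  {"claw": 255,"dp": [-0.0004,0,0],"angular": [0,0,0]},
  {"claw": 255,"dp": [-0.0004,0,0],"angular": [0,0,0]},
  {"claw": 255,"dp": [0,0,0],"angular": [0,0,0]},
  {"claw": 255,"dp": [0,0,0],"angular": [0,0,0]},
  {"claw": 255,"dp": [0,0,0],"angular": [0,0,0]},
  {"claw": 255,"dp": [0,0,0],"angular": [0,0,0]},
  {"claw": 255,"dp": [0,0,0],"angular": [0,0,0]},
])

```text
clock: 8.25
tcp_pos: [0.4771, -0.044, 0.0393]
orientation: [-0.0, -0.576, 0.818, -0.0]
wrist_force: [-2.3, -5.3, 0.5]
finger_gap: -0.0
```

```bash
python3 -c "
from h import *
st()
for n in('scene','top'):
    p,d=env.read_camera(n); P=cloud(n,d); z=P[...,2]; h=cv2.cvtColor(p,cv2.COLOR_RGB2HSV); r=P[...,:2]-A
    og=(h[...,0]>10)&(h[...,0]<25)&(h[...,1]>200)&(z>.034)&(z<.055)&(abs(r@X)<.03)&(abs(r@Y)<.2)
    bl=(h[...,0]>100)&(h[...,0]<125)&(h[...,1]>120)&(z>.03)&(abs(r@X)<.04)&(abs(r@Y)<.1)
    print(n,'bar',np.percentile(r[og]@Y*1e3,[.5,99.5]).round(1),'stop',np.percentile(r[bl]@Y*1e3,[1,99]).round(1))
"
```

```text
t8.25 tcp [ 0.4771 -0.044   0.0393] jig xy mm 3.2 -110.3 yaw -109.7 tilt [-0. -0. -1.] q6 -85.2 gap -0.0000
 F [-2.34 -5.31  0.46] Fjig x,y -0.43 -5.79 T [-0.883  0.316  0.044]
scene bar [-95.9  63.8] stop [73.4 82.2]
top bar [-51.1  68.1] stop [70.9 81.7]
```

The push force of 5.8 N means the bar is against the stop, and the pictures agree to within about 3 mm. I back off, rise, and move over the knob.

>>> play_rows([
  {"claw": 255,"dp": [0.015,0,0],"angular": [0,0,0]},
  {"claw": 255,"dp": [0.015,0,0],"angular": [0,0,0]},
  {"claw": 255,"dp": [0,0,-0.03],"angular": [0,0,0]},
  {"claw": 255,"dp": [0,0,-0.035],"angular": [0,0,0]},
  {"claw": 255,"dp": [0,0,-0.035],"angular": [0,0,0]},
  {"claw": 255,"dp": [0,0,-0.035],"angular": [0,0,0]},
  {"claw": 255,"dp": [0,0,-0.035],"angular": [0,0,0]},
  {"claw": 255,"dp": [0,0,-0.03],"angular": [0,0,0]},
])

```text
clock: 9.02
tcp_pos: [0.4676, -0.071, 0.2419]
orientation: [0.002, -0.576, 0.817, -0.0]
wrist_force: [0.3, -0.7, 0.4]
finger_gap: -0.0003
```

```bash
python3 - <<'E'
from h import *
st()
Q=[]
for n in('scene','top'):
    p,d=env.read_camera(n); P=cloud(n,d); z=P[...,2]; r=P[...,:2]-A; V=p.max(-1)
    og=cv2.cvtColor(p,cv2.COLOR_RGB2HSV); og=(og[...,0]>10)&(og[...,0]<25)&(og[...,1]>200)&(z>.034)&(z<.055)&(abs(r@X)<.03)&(abs(r@Y)<.2)
    print(n,'bar',np.percentile(r[og]@Y*1e3,[.5,99.5]).round(1))
    m=(np.hypot(*np.moveaxis(r,-1,0))<.035)&(z>.135)&(z<.185)
    q=r[m]*1e3; print(' wing',len(q),cv2.minAreaRect(q.astype(np.float32)),'ztop',np.percentile(z[m],[50,90,97]).round(4),'zmin',z[m].min().round(4))
    po=(z>.094)&(z<.108)&(np.hypot(*np.moveaxis(r,-1,0))<.07); print(' portal',cv2.minAreaRect((r[po]*1e3).astype(np.float32)))
    u=np.argwhere(m); print(' px',u.mean(0))
    c=cv2.resize(p[int(u[:,0].mean())-30:int(u[:,0].mean())+50,int(u[:,1].mean())-40:int(u[:,1].mean())+40],None,fx=4.5,fy=4.5,interpolation=cv2.INTER_CUBIC); Q.append(c)
cv2.imwrite('pics/wing.png',np.hstack(Q)[:,:,::-1])
E
```

```text
t9.02 tcp [ 0.4676 -0.071   0.2419] jig xy mm 3.4 -138.9 yaw -109.6 tilt [ 0.003  0.002 -1.   ] q6 -88.8 gap -0.0003
 F [ 0.27 -0.7   0.38] Fjig x,y 0.49 -0.57 T [-0.037 -0.052 -0.074]
scene bar [-94.5  63.3]
 wing 223 ((2.1298441886901855, 0.8005275726318359), (17.794527053833008, 43.07297134399414), 38.42239761352539) ztop [0.1612 0.1717 0.1725] zmin 0.1355
 portal ((2.7951126098632812, -0.2980690002441406), (34.42684555053711, 112.32159423828125), 70.1429214477539)
 px [190.50672646 347.74439462]
top bar [-84.3  67. ]
 wing 79 ((-2.883977174758911, -0.3541526794433594), (15.083703994750977, 41.5189094543457), 31.706636428833008) ztop [0.1676 0.1733 0.1756] zmin 0.136
 portal ((-1.8477592468261719, -0.4383888244628906), (33.5196418762207, 110.24471282958984), 70.39167785644531)
 px [182.6835443 292.       ]
```

View pics/wing.png

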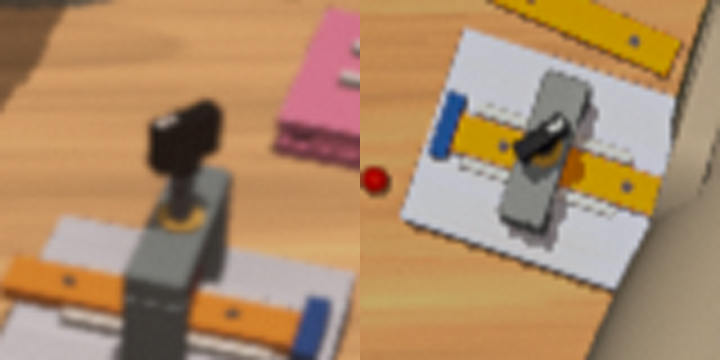

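The bar meets the stop in the top view (450,135 in the crop), with the wing at about (540,140), lying along −55°. I move above the knob, turn, and open.

>>> play_rows([
  {"claw": 110,"dp": [-0.0175,0.0004,0],"angular": [0,0,0]},
  {"claw": 110,"dp": [-0.0175,0.0004,0],"angular": [0,0,0]},
  {"claw": 110,"dp": [-0.0175,0.0004,0],"angular": [0,0,0]},
  {"claw": 110,"dp": [-0.0175,0.0004,0],"angular": [0,0,0]},
  {"claw": 110,"dp": [-0.0175,0.0004,0],"angular": [0,0,0]},
  {"claw": 110,"dp": [-0.0175,0.0004,0],"angular": [0,0,0]},
  {"claw": 110,"dp": [-0.0175,0.0004,0],"angular": [0,0,0]},
  {"claw": 110,"dp": [-0.0175,0.0004,0],"angular": [0,0,0]},
])

```text
clock: 9.78
tcp_pos: [0.5112, 0.0627, 0.2384]
orientation: [0.0, -0.576, 0.817, 0.001]
wrist_force: [0.4, -0.0, -0.0]
finger_gap: 0.0484
```

>>> play_rows([
  {"claw": 110,"dp": [0,0,0],"angular": [0,0,-6.84]},
  {"claw": 110,"dp": [0,0,0],"angular": [0,0,-6.84]},
  {"claw": 110,"dp": [0,0,0],"angular": [0,0,-6.84]},
  {"claw": 110,"dp": [0,0,0],"angular": [0,0,-6.84]},
  {"claw": 110,"dp": [0,0,0],"angular": [0,0,-6.84]},
  {"claw": 110,"dp": [0,0,0],"angular": [0,0,-6.84]},
  {"claw": 110,"dp": [0,0,0],"angular": [0,0,-6.84]},
  {"claw": 110,"dp": [0,0,0],"angular": [0,0,-6.84]},
])

```text
clock: 10.45
tcp_pos: [0.5109, 0.0619, 0.2383]
orientation: [-0.001, 0.889, -0.459, -0.001]
wrist_force: [0.2, 1.0, 0.8]
finger_gap: 0.0487
```

```bash
python3 -c "
from h import *
st()"
```

```text
t10.45 tcp [0.5109 0.0619 0.2383] jig xy mm -0.4 0.8 yaw -54.6 tilt [-0.001  0.002 -1.   ] q6 -127.5 gap 0.0487
 F [0.2  1.05 0.79] Fjig x,y -0.16 1.06 T [-0.016 -0.036  0.06 ]
```

>>> play_rows([
  {"claw": 110,"dp": [0,0,0.02],"angular": [0,0,0]},
  {"claw": 110,"dp": [0,0,0.02],"angular": [0,0,0]},
  {"claw": 110,"dp": [0,0,0.02],"angular": [0,0,0]},
  {"claw": 110,"dp": [0,0,0.015],"angular": [0,0,0]},
  {"claw": 110,"dp": [0,0,0.01],"angular": [0,0,0]},
  {"claw": 110,"dp": [0,0,0.005],"angular": [0,0,0]},
  {"claw": 110,"dp": [0,0,0],"angular": [0,0,0]},
  {"claw": 110,"dp": [0,0,0],"angular": [0,0,0]},
])

```text
clock: 11.12
tcp_pos: [0.5114, 0.0611, 0.1495]
orientation: [-0.0, 0.887, -0.461, -0.0]
wrist_force: [0.3, -0.3, -0.6]
finger_gap: 0.0485
```

```bash
python3 - <<'E'
from h import *
st()
Q=[]
for n,(u,v) in(('scene',(348,190)),('top',(292,183))):
    p,d=env.read_camera(n); Q.append(cv2.resize(p[v-30:v+50,u-40:u+40],None,fx=4.5,fy=4.5,interpolation=cv2.INTER_CUBIC))
cv2.imwrite('pics/grip.png',np.hstack(Q)[:,:,::-1])
E
```

```text
t11.12 tcp [0.5114 0.0611 0.1495] jig xy mm 0.4 0.3 yaw -55.0 tilt [ 0.     0.001 -1.   ] q6 -127.2 gap 0.0485
 F [ 0.28 -0.27 -0.64] Fjig x,y 0.35 -0.17 T [0.007 0.001 0.06 ]
```

View pics/grip.png

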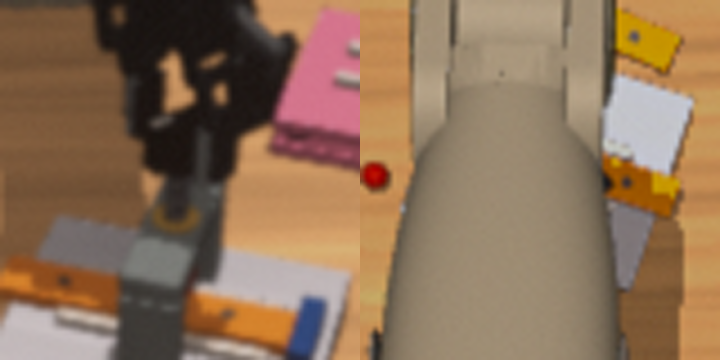

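The fingers straddle the wing (scene crop around (190,150)) and clear the portal. I close gently.

>>> play_rows([
  {"claw": 170,"dp": [0,0,0],"angular": [0,0,0]},
  {"claw": 200,"dp": [0,0,0],"angular": [0,0,0]},
  {"claw": 225,"dp": [0,0,0],"angular": [0,0,0]},
  {"claw": 255,"dp": [0,0,0],"angular": [0,0,0]},
  {"claw": 255,"dp": [0,0,0],"angular": [0,0,0]},
  {"claw": 255,"dp": [0,0,0],"angular": [0,0,0]},
  {"claw": 255,"dp": [0,0,0],"angular": [0,0,0]},
  {"claw": 255,"dp": [0,0,0],"angular": [0,0,0]},
], force=40)

```text
clock: 11.88
tcp_pos: [0.5105, 0.0603, 0.1495]
orientation: [0.001, 0.887, -0.462, -0.0]
wrist_force: [-3.5, -3.5, 4.6]
finger_gap: 0.0136
```

```bash
python3 -c "
from h import *
st()"
```

```text
t11.88 tcp [0.5105 0.0603 0.1495] jig xy mm -0.3 -0.8 yaw -55.0 tilt [-0.001 -0.001 -1.   ] q6 -127.2 gap 0.0136
 F [-3.5  -3.46  4.63] Fjig x,y -2.14 -4.43 T [-0.549  0.866 -0.252]
```

>>> play_rows([
  {"claw": 255,"dp": [0,0.0005,-0.0002],"angular": [0,0,0]},
  {"claw": 255,"dp": [0,0.0005,-0.0001],"angular": [0,0,0]},
  {"claw": 255,"dp": [0,0,0],"angular": [0,0,0]},
  {"claw": 255,"dp": [0,0,0.0002],"angular": [0,0,3]},
  {"claw": 255,"dp": [0,0,0.0002],"angular": [0,0,3]},
  {"claw": 255,"dp": [0,0,0.0002],"angular": [0,0,3]},
  {"claw": 255,"dp": [0,0,0.0002],"angular": [0,0,3]},
  {"claw": 255,"dp": [0,0,0],"angular": [0,0,0]},
])

```text
clock: 12.55
tcp_pos: [0.5101, 0.0601, 0.1488]
orientation: [0.0, 0.834, -0.552, -0.0]
wrist_force: [-4.1, -3.7, 4.9]
finger_gap: 0.0128
```

```bash
python3 -c "
from h import *
st()"
```

```text
t12.55 tcp [0.5101 0.0601 0.1488] jig xy mm -0.5 -1.1 yaw -67.0 tilt [-0.    -0.001 -1.   ] q6 -115.2 gap 0.0128
 F [-4.08 -3.75  4.94] Fjig x,y -2.58 -4.89 T [-0.542  0.818  0.01 ]
```

>>> play_rows([
  {"claw": 255,"dp": [0,0.0004,-0.0006],"angular": [0,0,0]},
  {"claw": 255,"dp": [0.0002,0.0004,-0.0006],"angular": [0,0,0]},
  {"claw": 255,"dp": [0,0,0],"angular": [0,0,0]},
  {"claw": 255,"dp": [0,0,0],"angular": [0,0,0]},
  {"claw": 255,"dp": [0,0,0],"angular": [0,0,0]},
  {"claw": 255,"dp": [0,0,0],"angular": [0,0,0]},
  {"claw": 255,"dp": [0,0,0],"angular": [0,0,0]},
  {"claw": 255,"dp": [0,0,0],"angular": [0,0,0]},
])

```text
clock: 13.22
tcp_pos: [0.51, 0.06, 0.15]
orientation: [-0.0, 0.834, -0.552, 0.0]
wrist_force: [-0.5, 0.2, -0.3]
finger_gap: 0.0134
```

```bash
python3 -c "
from h import *
st()"
```

```text
t13.22 tcp [0.51 0.06 0.15] jig xy mm -0.6 -1.2 yaw -66.9 tilt [ 0.001  0.001 -1.   ] q6 -115.3 gap 0.0134
 F [-0.51  0.16 -0.27] Fjig x,y -0.53 -0.02 T [ 0.084 -0.016 -0.087]
```

>>> play_rows([
  {"claw": 255,"dp": [0,0,0.0002],"angular": [0,0,3]},
  {"claw": 255,"dp": [0,0,0.0002],"angular": [0,0,3]},
  {"claw": 255,"dp": [0,0,0.0002],"angular": [0,0,3]},
  {"claw": 255,"dp": [0,0,0.0002],"angular": [0,0,3]},
  {"claw": 255,"dp": [0,0,0.0002],"angular": [0,0,3]},
  {"claw": 255,"dp": [0,0,0.0002],"angular": [0,0,3]},
  {"claw": 255,"dp": [0,0,0.0002],"angular": [0,0,3]},
  {"claw": 255,"dp": [0,0,0.0002],"angular": [0,0,3]},
])

```text
clock: 13.88
tcp_pos: [0.5093, 0.0599, 0.1482]
orientation: [-0.0, -0.7, 0.714, 0.0]
wrist_force: [-2.2, -1.3, 1.4]
finger_gap: 0.0136
```

```bash
python3 -c "
from h import *
st()"
```

```text
t13.88 tcp [0.5093 0.0599 0.1482] jig xy mm -1.3 -1.6 yaw -91.1 tilt [-0.001  0.    -1.   ] q6 -91.2 gap 0.0136
 F [-2.22 -1.26  1.4 ] Fjig x,y -1.67 -1.93 T [-0.127  0.402  0.267]
```

>>> play_rows([
  {"claw": 255,"dp": [0,0.0004,0.0002],"angular": [0,0,6]},
  {"claw": 255,"dp": [0,0,0.0004],"angular": [0,0,6]},
  {"claw": 255,"dp": [0,0,0.0004],"angular": [0,0,6]},
  {"claw": 255,"dp": [0,0,0.0004],"angular": [0,0,6]},
  {"claw": 255,"dp": [0,0,0.0004],"angular": [0,0,6]},
  {"claw": 255,"dp": [0,0,0.0004],"angular": [0,0,6]},
  {"claw": 255,"dp": [0,0,0.0004],"angular": [0,0,6]},
  {"claw": 255,"dp": [0,0,0.0002],"angular": [0,0,3]},
])

```text
clock: 14.55
tcp_pos: [0.5079, 0.0605, 0.1451]
orientation: [-0.001, -0.373, 0.928, 0.001]
wrist_force: [-3.6, 1.3, 0.9]
finger_gap: 0.0132
```

```bash
python3 -c "
from h import *
st()"
```

```text
t14.55 tcp [0.5079 0.0605 0.1451] jig xy mm -2.8 -1.5 yaw -136.2 tilt [-0.003  0.001 -1.   ] q6 -46.1 gap 0.0132
 F [-3.61  1.29  0.93] Fjig x,y -3.84 0.00 T [0.385 0.731 0.262]
```

>>> play_rows([
  {"claw": 255,"dp": [0,0.0005,0.0005],"angular": [0,0,6]},
  {"claw": 255,"dp": [0,0.0003,0.0004],"angular": [0,0,6]},
  {"claw": 255,"dp": [0,0.0002,0.0004],"angular": [0,0,6]},
  {"claw": 255,"dp": [0,0.0002,0.0004],"angular": [0,0,6]},
  {"claw": 255,"dp": [0,0.0002,0.0004],"angular": [0,0,6]},
  {"claw": 255,"dp": [0,0.0002,0.0002],"angular": [0,0,3]},
  {"claw": 255,"dp": [0,0,0.0001],"angular": [0,0,1]},
  {"claw": 255,"dp": [0,0,0.0001],"angular": [0,0,1]},
])

```text
clock: 15.22
tcp_pos: [0.5073, 0.0616, 0.1427]
orientation: [-0.001, -0.079, 0.997, 0.0]
wrist_force: [-4.7, 1.9, 1.8]
finger_gap: 0.0132
```

```bash
python3 -c "
from h import *
st()"
```

```text
t15.22 tcp [0.5073 0.0616 0.1427] jig xy mm -3.7 -0.7 yaw -170.9 tilt [-0.002  0.001 -1.   ] q6 -11.2 gap 0.0132
 F [-4.72  1.9   1.78] Fjig x,y -5.09 0.21 T [0.305 0.87  0.216]
```

>>> play_rows([
  {"claw": 255,"dp": [0.0003,0.0004,0.0001],"angular": [0,0,6]},
  {"claw": 255,"dp": [0.0003,0.0004,0.0003],"angular": [0,0,6]},
  {"claw": 255,"dp": [0,0.0002,0.0004],"angular": [0,0,6]},
  {"claw": 255,"dp": [0,0.0002,0.0004],"angular": [0,0,6]},
  {"claw": 255,"dp": [0,0.0001,0.0002],"angular": [0,0,3]},
  {"claw": 255,"dp": [0,0,0.0001],"angular": [0,0,1]},
  {"claw": 255,"dp": [0,0,0.0001],"angular": [0,0,1]},
  {"claw": 255,"dp": [0,0,0.0001],"angular": [0,0,1]},
])

```text
clock: 15.88
tcp_pos: [0.5074, 0.0626, 0.1411]
orientation: [-0.001, 0.182, 0.983, 0.0]
wrist_force: [-3.6, 2.3, -0.3]
finger_gap: 0.0131
```

```bash
python3 -c "
from h import *
st()"
```

```text
t15.88 tcp [0.5074 0.0626 0.1411] jig xy mm -3.9 0.3 yaw 159.0 tilt [-0.001  0.001 -1.   ] q6 19.0 gap 0.0131
 F [-3.63  2.34 -0.32] Fjig x,y -4.21 0.99 T [0.331 0.764 0.248]
```

>>> play_rows([
  {"claw": 255,"dp": [0.0003,0.0003,0.0004],"angular": [0,0,6]},
  {"claw": 255,"dp": [0.0003,0.0003,0.0004],"angular": [0,0,6]},
  {"claw": 255,"dp": [0,0.0002,0.0004],"angular": [0,0,6]},
  {"claw": 255,"dp": [0,0.0002,0.0004],"angular": [0,0,6]},
  {"claw": 255,"dp": [0,0.0001,0.0002],"angular": [0,0,3]},
  {"claw": 255,"dp": [0,0,0.0001],"angular": [0,0,1]},
  {"claw": 255,"dp": [0,0,0.0001],"angular": [0,0,1]},
  {"claw": 255,"dp": [0,0,0.0001],"angular": [0,0,1]},
])

```text
clock: 16.55
tcp_pos: [0.508, 0.0635, 0.1393]
orientation: [0.0, 0.43, 0.903, 0.0]
wrist_force: [-2.4, 1.2, -0.6]
finger_gap: 0.0132
```

```bash
python3 -c "
from h import *
st()"
```

```text
t16.55 tcp [0.508  0.0635 0.1393] jig xy mm -3.7 1.4 yaw 129.0 tilt [ 0. -0. -1.] q6 49.1 gap 0.0132
 F [-2.43  1.2  -0.63] Fjig x,y -2.69 0.31 T [0.024 0.495 0.195]
```

>>> play_rows([
  {"claw": 255,"dp": [0.0003,0.0002,0.0004],"angular": [0,0,5]},
  {"claw": 255,"dp": [0,0.0002,0.0003],"angular": [0,0,5]},
  {"claw": 255,"dp": [0,0.0002,0.0003],"angular": [0,0,5]},
  {"claw": 255,"dp": [0,0.0001,0.0002],"angular": [0,0,3]},
  {"claw": 255,"dp": [0,0,0.0001],"angular": [0,0,1]},
  {"claw": 255,"dp": [0,0,0.0001],"angular": [0,0,1]},
  {"claw": 255,"dp": [0,0,0],"angular": [0,0,0]},
  {"claw": 255,"dp": [0,0,0],"angular": [0,0,0]},
])

```text
clock: 17.22
tcp_pos: [0.5086, 0.0639, 0.138]
orientation: [0.0, 0.58, 0.814, -0.0]
wrist_force: [-1.2, -1.3, -0.3]
finger_gap: 0.0133
```

```bash
python3 -c "
from h import *
st()"
```

```text
t17.22 tcp [0.5086 0.0639 0.138 ] jig xy mm -3.2 1.9 yaw 109.1 tilt [ 0.001 -0.    -1.   ] q6 69.1 gap 0.0133
 F [-1.16 -1.3  -0.33] Fjig x,y -0.65 -1.62 T [-0.371  0.349  0.14 ]
```

>>> play_rows([
  {"claw": 255,"dp": [0,0.0001,0.0002],"angular": [0,0,3]},
  {"claw": 255,"dp": [0,0.0001,0.0002],"angular": [0,0,3]},
  {"claw": 255,"dp": [0,0.0001,0.0002],"angular": [0,0,3]},
  {"claw": 255,"dp": [0,0.0001,0.0002],"angular": [0,0,3]},
  {"claw": 255,"dp": [0,0.0001,0.0002],"angular": [0,0,3]},
  {"claw": 255,"dp": [0,0.0001,0.0002],"angular": [0,0,3]},
  {"claw": 255,"dp": [0,0.0001,0.0002],"angular": [0,0,3]},
  {"claw": 255,"dp": [0,0.0001,0.0002],"angular": [0,0,3]},
])

```text
clock: 17.88
tcp_pos: [0.5094, 0.064, 0.1364]
orientation: [0.0, 0.738, 0.675, 0.0]
wrist_force: [-1.6, -1.6, -0.7]
finger_gap: 0.0135
```

```bash
python3 -c "
from h import *
st()"
```

```text
t17.88 tcp [0.5094 0.064  0.1364] jig xy mm -2.5 2.3 yaw 84.9 tilt [ 0.001 -0.001 -1.   ] q6 93.3 gap 0.0135
 F [-1.57 -1.63 -0.67] Fjig x,y -0.93 -2.06 T [-0.357  0.292  0.242]
```

>>> play_rows([
  {"claw": 255,"dp": [0,0.0001,0.0002],"angular": [0,0,3]},
  {"claw": 255,"dp": [0,0.0001,0.0002],"angular": [0,0,3]},
  {"claw": 255,"dp": [0,0.0001,0.0002],"angular": [0,0,3]},
  {"claw": 255,"dp": [0,0.0001,0.0002],"angular": [0,0,3]},
  {"claw": 255,"dp": [0,0.0001,0.0002],"angular": [0,0,3]},
  {"claw": 255,"dp": [0,0.0001,0.0002],"angular": [0,0,3]},
  {"claw": 255,"dp": [0,0.0001,0.0002],"angular": [0,0,3]},
  {"claw": 255,"dp": [0,0.0001,0.0002],"angular": [0,0,3]},
])

```text
clock: 18.55
tcp_pos: [0.5102, 0.0638, 0.1348]
orientation: [0.0, 0.862, 0.507, 0.0]
wrist_force: [-1.7, -1.4, -0.2]
finger_gap: 0.0135
```

```bash
python3 - <<'E'
from h import *
st()
p,d=env.read_camera('scene'); u,v=345,200
cv2.imwrite('pics/turn.png',cv2.resize(p[v-45:v+65,u-60:u+60],None,fx=5,fy=5,interpolation=cv2.INTER_CUBIC)[:,:,::-1])
E
```

```text
t18.55 tcp [0.5102 0.0638 0.1348] jig xy mm -1.6 2.4 yaw 60.9 tilt [ 0.001 -0.001 -1.   ] q6 117.3 gap 0.0135
 F [-1.72 -1.43 -0.24] Fjig x,y -1.14 -1.92 T [-0.449  0.311  0.344]
```

View pics/turn.png

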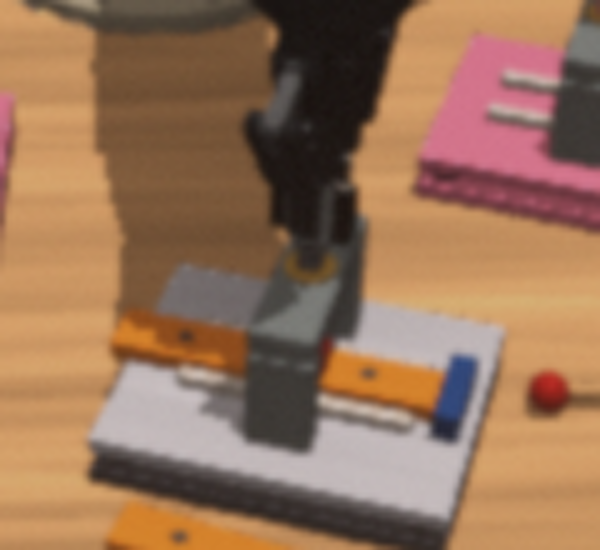

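The picture shows the bar end touching the stop (440,390) and the red foot down at the bar (325,350). Torque is now rising at 0.34 N m, so I continue in small steps.

>>> play_rows([
  {"claw": 255,"dp": [0,0.0001,0.0001],"angular": [0,0,1.5]},
  {"claw": 255,"dp": [0,0,0.0001],"angular": [0,0,1.5]},
  {"claw": 255,"dp": [0,0.0001,0.0001],"angular": [0,0,1.5]},
  {"claw": 255,"dp": [0,0,0.0001],"angular": [0,0,1.5]},
  {"claw": 255,"dp": [0,0.0001,0.0001],"angular": [0,0,1.5]},
  {"claw": 255,"dp": [0,0,0.0001],"angular": [0,0,1.5]},
  {"claw": 255,"dp": [0,0,0.0001],"angular": [0,0,1]},
  {"claw": 255,"dp": [0,0,0.0001],"angular": [0,0,1]},
])

```text
clock: 19.27
tcp_pos: [0.5106, 0.0636, 0.1341]
orientation: [0.0, 0.906, 0.423, 0.0]
wrist_force: [-1.0, -3.2, 0.1]
finger_gap: 0.0133
```

```bash
python3 -c "
from h import *
st()
env.read_camera('scene');st()"
```

```text
t19.27 tcp [0.5106 0.0636 0.1341] jig xy mm -1.3 2.3 yaw 50.0 tilt [ 0.001 -0.001 -1.   ] q6 128.1 gap 0.0133
 F [-1.01 -3.17  0.11] Fjig x,y 0.11 -3.32 T [-0.67   0.173  0.256]
t19.32 tcp [0.5106 0.0636 0.1341] jig xy mm -1.3 2.3 yaw 50.0 tilt [ 0.001 -0.001 -1.   ] q6 128.2 gap 0.0131
 F [ 0.06 -3.18  0.24] Fjig x,y 1.12 -2.97 T [-0.704  0.166  0.278]
```

>>> play_rows([
  {"claw": 255,"dp": [-0.0003,0.0002,0],"angular": [0,0,0]},
  {"claw": 255,"dp": [0,0.0001,0.0002],"angular": [0,0,2]},
  {"claw": 255,"dp": [0,0.0001,0.0002],"angular": [0,0,2]},
  {"claw": 255,"dp": [0,0.0001,0.0002],"angular": [0,0,2]},
  {"claw": 255,"dp": [0,0.0001,0.0001],"angular": [0,0,2]},
  {"claw": 255,"dp": [0,0.0001,0.0001],"angular": [0,0,2]},
  {"claw": 255,"dp": [0,0.0001,0.0001],"angular": [0,0,2]},
  {"claw": 255,"dp": [0,0.0001,0.0001],"angular": [0,0,2]},
])

```text
clock: 19.98
tcp_pos: [0.5109, 0.0632, 0.1331]
orientation: [-0.0, 0.951, 0.309, 0.0]
wrist_force: [-0.6, -2.1, 0.1]
finger_gap: 0.0133
```

```bash
python3 -c "
from h import *
st()
env.read_camera('scene');st()"
```

```text
t19.98 tcp [0.5109 0.0632 0.1331] jig xy mm -0.8 2.0 yaw 36.0 tilt [ 0.001  0.    -1.   ] q6 142.1 gap 0.0133
 F [-0.57 -2.12  0.07] Fjig x,y 0.17 -2.19 T [-0.367  0.174  0.36 ]
t20.03 tcp [0.5109 0.0632 0.1331] jig xy mm -0.8 2.0 yaw 35.9 tilt [ 0.001  0.    -1.   ] q6 142.2 gap 0.0130
 F [-0.78 -1.4   0.24] Fjig x,y -0.26 -1.57 T [-0.378  0.145  0.238]
```

>>> play_rows([
  {"claw": 255,"dp": [0,0,0],"angular": [0,0,0]},
  {"claw": 255,"dp": [0,0,0],"angular": [0,0,0]},
  {"claw": 255,"dp": [0,0,0],"angular": [0,0,0]},
  {"claw": 255,"dp": [0,0,0],"angular": [0,0,0]},
  {"claw": 255,"dp": [0,0,0],"angular": [0,0,0]},
  {"claw": 255,"dp": [0,0.0001,0.0001],"angular": [0,0,2]},
  {"claw": 255,"dp": [0,0.0001,0.0001],"angular": [0,0,2]},
  {"claw": 255,"dp": [0,0.0001,0.0001],"angular": [0,0,2]},
])

```text
clock: 20.7
tcp_pos: [0.511, 0.063, 0.1327]
orientation: [-0.0, 0.966, 0.259, 0.0]
wrist_force: [0.4, -1.5, 0.2]
finger_gap: 0.0134
```

```bash
python3 -c "
from h import *
st()
env.read_camera('scene');st()"
```

```text
t20.70 tcp [0.511  0.063  0.1327] jig xy mm -0.7 1.9 yaw 30.0 tilt [ 0.001  0.    -1.   ] q6 148.1 gap 0.0134
 F [ 0.41 -1.5   0.17] Fjig x,y 0.89 -1.28 T [-0.216 -0.014  0.351]
t20.75 tcp [0.511  0.063  0.1327] jig xy mm -0.6 1.9 yaw 29.9 tilt [ 0.001  0.    -1.   ] q6 148.2 gap 0.0135
 F [ 0.69 -0.75 -0.46] Fjig x,y 0.90 -0.48 T [-0.186 -0.031  0.291]
```

>>> play_rows([
  {"claw": 255,"dp": [0,0,0],"angular": [0,0,0]},
  {"claw": 255,"dp": [0,0,0],"angular": [0,0,0]},
  {"claw": 255,"dp": [0,0,0],"angular": [0,0,0]},
  {"claw": 255,"dp": [0,0,0],"angular": [0,0,0]},
  {"claw": 255,"dp": [0,0.0001,0.0001],"angular": [0,0,1]},
  {"claw": 255,"dp": [0,0.0001,0.0001],"angular": [0,0,2]},
  {"claw": 255,"dp": [0,0.0001,0.0001],"angular": [0,0,2]},
  {"claw": 255,"dp": [0,0,0.0001],"angular": [0,0,2]},
])

```text
clock: 21.42
tcp_pos: [0.5111, 0.0628, 0.1322]
orientation: [-0.0, 0.98, 0.199, 0.0]
wrist_force: [1.6, -0.3, 1.2]
finger_gap: 0.0134
```

```bash
python3 -c "
from h import *
st()
env.read_camera('scene');st()"
```

```text
t21.42 tcp [0.5111 0.0628 0.1322] jig xy mm -0.5 1.7 yaw 22.9 tilt [ 0.001  0.    -1.   ] q6 155.1 gap 0.0134
 F [ 1.61 -0.31  1.2 ] Fjig x,y 1.62 0.25 T [-0.025 -0.249  0.402]
t21.47 tcp [0.5111 0.0627 0.1322] jig xy mm -0.5 1.7 yaw 22.8 tilt [ 0.  0. -1.] q6 155.2 gap 0.0134
 F [2.32 0.88 0.15] Fjig x,y 1.89 1.61 T [ 0.14  -0.294  0.281]
```

The torque while turning is 0.40 N m, so it is snug. I let go and rise.

>>> play_rows([
  {"claw": 110,"dp": [0,0,0],"angular": [0,0,0]},
  {"claw": 110,"dp": [0,0,0],"angular": [0,0,0]},
  {"claw": 110,"dp": [0,0,0],"angular": [0,0,0]},
  {"claw": 110,"dp": [0,0,0],"angular": [0,0,0]},
  {"claw": 110,"dp": [0,0,0],"angular": [0,0,0]},
  {"claw": 110,"dp": [0,0,-0.005],"angular": [0,0,0]},
  {"claw": 110,"dp": [0,0,-0.01],"angular": [0,0,0]},
  {"claw": 110,"dp": [0,0,-0.02],"angular": [0,0,0]},
])

```text
clock: 22.13
tcp_pos: [0.5094, 0.0626, 0.1663]
orientation: [-0.001, 0.98, 0.2, -0.002]
wrist_force: [-1.0, -0.0, 0.7]
finger_gap: 0.0486
```

>>> play_rows([
  {"claw": 110,"dp": [0,0,-0.03],"angular": [0,0,0]},
  {"claw": 110,"dp": [0,0,-0.03],"angular": [0,0,0]},
  {"claw": 110,"dp": [0,0,-0.03],"angular": [0,0,0]},
  {"claw": 110,"dp": [0,0,-0.01],"angular": [0,0,0]},
  {"claw": 110,"dp": [0,0,0],"angular": [0,0,0]},
  {"claw": 110,"dp": [0,0,0],"angular": [0,0,0]},
  {"claw": 110,"dp": [0,0,0],"angular": [0,0,0]},
  {"claw": 110,"dp": [0,0,0],"angular": [0,0,0]},
])

```text
clock: 22.8
tcp_pos: [0.5099, 0.0626, 0.2655]
orientation: [-0.0, 0.98, 0.2, -0.002]
wrist_force: [0.1, -0.2, 0.0]
finger_gap: 0.0486
```

```bash
python3 - <<'E'
from h import *
st()
p,d=env.read_camera('scene'); P=cloud('scene',d); u,v=345,200; z=P[...,2]; r=P[...,:2]-A
m=(np.hypot(*np.moveaxis(r,-1,0))<.035)&(z>.118)&(z<.165)
print('wing',m.sum(),cv2.minAreaRect((r[m]*1e3).astype(np.float32)),'ztop',np.percentile(z[m],[90,97]).round(4))
cv2.imwrite('pics/end.png',cv2.resize(p[v-45:v+65,u-60:u+60],None,fx=5,fy=5,interpolation=cv2.INTER_CUBIC)[:,:,::-1])
E
```

```text
t22.80 tcp [0.5099 0.0626 0.2655] jig xy mm -1.6 1.1 yaw 23.0 tilt [-0.003  0.    -1.   ] q6 155.0 gap 0.0486
 F [ 0.14 -0.24  0.04] Fjig x,y 0.21 -0.18 T [ 0.019  0.008 -0.033]
wing 177 ((2.4260101318359375, -1.4614200592041016), (43.265933990478516, 14.899548530578613), 21.76348876953125) ztop [0.1534 0.1544]
```

View pics/end.png

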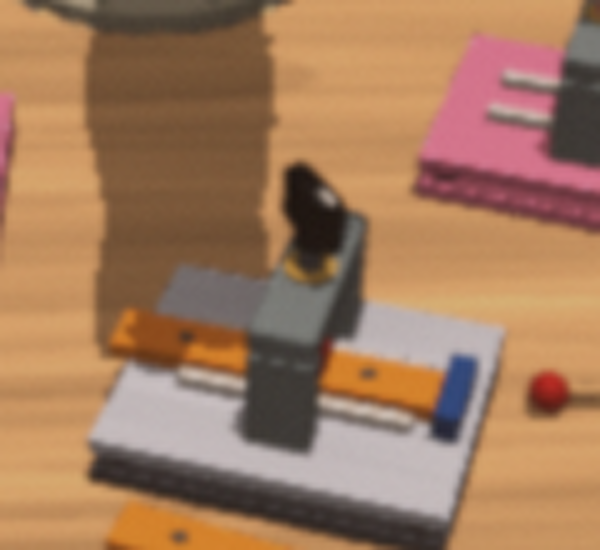

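The wing sits at 22° (the tool was at 23°), so the grip did not slip. The bar is at the stop (440,390) and the foot is down on it (325,350).

```bash
python3 -c "
from h import *
print(env.hand_in())"
```

```text
the job is handed in; nothing more can be done
None
```

I pushed the bar against the stop, turned the knob clockwise until the foot clamped it, let go, and handed the job in at about 23 s of the 72 s allowed. The hand-in gave no verdict.

- **Bar at the stop:** the push at contact was about 5.8 N. The final picture shows the bar's end against the stop.
- **Clamp:** I turned the knob to about 5.5 rad in one grip, lowering the tool with it. The last torque reading while turning was 0.40 N m. The foot force could not be measured directly; I estimate 33–50 N, from torque and turn past contact, against the allowed 20–60 N.
- **Grip slip:** the wing stands at 22° and the tool was at 23° when I let go, so the grip did not slip.
- **Jig plate:** vertical force at the wrist readings stayed within 5 N, or about 1.4 mm of plate travel. It was highest just after gripping, and I corrected it.
- **Release:** the gripper is open, about 0.1 m above the knob, and wrist force is near zero. The arm was never sent near the other things; only the jig's surroundings were looked at again at the end.

**Disagreements:**
- The two cameras place the jig about 4–5 mm apart along its x; I used the average and then corrected by feel.
- Single torque readings scatter by about 0.03 N m and drop to about 0.28 N m when the turning stops, so I judged only by readings taken while turning.

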